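# Open the filter clamp: unscrew one turn, unhitch the bridge, hold it up

## Task

The filter cell's membrane is about to be changed. Take the pressure off by turning the clamp's handwheel at least one full turn anticlockwise (seen from above), and only then pull the red spring latch sideways and lift the hinged bridge off its ball, leaving the cell and the things around the stand where they are. The bridge falls shut by itself, so finish while still holding it with the gripper, motionless, raised by 30 degrees or more.

Things in the scene. Friction and masses are not known exactly. Their poses are not given: they have to be found in the camera images.
- stand: Fixed clamp stand: white base plate 124 x 300 x 12 mm; origin under the plate on the table. Its x axis points away from the robot side (turned by the stand's yaw), y along the bridge towards the hinge, z up. The hinge bracket stands at y = +105 mm, the ball-headed post at y = -115 mm, the clamp screw's axis at y = +10 mm (all at x = 0).
- bridge_hinge (a joint): Angle of the bridge about its hinge pin, rad: 0 shut on the ball, grows as the ball end rises, stop at 1.0. It has no stay: let go at any angle, it falls shut. The whole bridge with wheel weighs 0.45 to 0.65 kg, so lifting it by the latch takes 2 to 4 N.
- bridge: Aluminium bridge, 28 mm wide, 16 thick, with a coupler cup 38 mm across at its free end, 220 mm from the pin; it carries the latch, clamp screw and handwheel. Origin on the hinge pin's axis (100 mm above the table), mid-width. Shut, its axes are parallel to the stand's; the bridge runs along -y from here. The hinge axis is x; raising it turns it about -x.
- handwheel (a joint): Angle of the handwheel, rad, growing anticlockwise seen from above (loosening); starts between 0 and 0.6, goes to a stop at 7.6. Light friction (about 0.04 N m) holds it where it is left. The wheel rises with its screw by 4 mm a turn.
- wheel_axis (a point): Point on the handwheel's axis at the level of the top of its rim (139 mm above the table at the start). The wheel is a black disc 86 mm across and 11 mm thick with a flat hub no higher than the rim.
- crank_grip (a point): Point to grip on the wheel's upright grey crank handle, a sleeve 16 mm across and 46 mm high that spins freely on its pin, 34 mm from the wheel's axis. The point is on the sleeve's axis, 26 mm above the rim, 21 mm below the sleeve's top. A gripper that holds it can go round the circle without turning itself.
- latch (a joint): Travel of the latch, m: 0 hooked under the ball, grows as it is pulled out of the coupler along the stand's -x (sideways to the bridge). Spring 4 N at 0, 8.5 N at the stop at 0.012; the nose is clear of the ball from about 0.006; let go, it springs back. While it is hooked the bridge cannot be lifted.
- latch_tab (a point): Grip point of the red upright pull tab on the latch rod, 62 mm to the stand's -x of the bridge's free end. Tab: 10 mm thick (along the stand's x), 26 wide, 54 high; this point is 14 mm below its top, 119 mm above the table. The 7 mm rod to the coupler runs 30 mm below it; above the rod 38 mm free between tab and coupler. Held by the broad faces it can turn between the fingers as the bridge rises.
- coupler (a point): Centre of the coupler cup at the bridge's free end, on the ball's centre when shut (97 mm above the table).
- filter_cell: Stainless membrane filter cell, 75 mm across and 60 mm high, loose (0.8 kg) in a 6 mm high locating ring under the clamp screw; origin under its centre. It stays there.
- dish_center (a point): Centre of a closed petri dish with fresh membranes, 92 mm across, 15 mm high, in front of the stand; it stays there.
- forceps_center (a point): Centre of steel forceps, 122 mm long, 4 mm high, lying in front of the stand; they stay there.
- bottle_center (a point): Centre of a white bottle with red cap, 50 mm across, 100 mm high, behind the stand; it stays there.

How it is judged:
By the outcome, as a careful person would: the job done as asked, in the order asked, and still so for the second after the job is handed in, while the arm keeps its last pose, push and grip.
It also fails if it takes over 64 s, if anything falls off the work surface, if the arm or the gripper's body presses on something with over 40 N, if the wrist force passes 120 N, or if a joint passes its speed limit or range.

## Robot

A 7-joint arm with a two-finger parallel gripper is mounted at the origin on a cart in front of the work surface, level with it; the furniture and walls round the work are solid. World frame = base frame: x ahead of the robot, y to its left, z up, the work surface at z = 0. Lengths are in mm, angles in degrees, forces in N, time in s.
With the tool pointing down it reaches from about 350 to 900 mm from the base axis. Payload 7.2 kg.
Tool frame: the origin (TCP) lies at the very end of the fingers, on their centre line; the grasp point (between the pads) lies 19 mm behind it; z points along the fingers, y is the line along which they close (so a half turn about z gives the same grasp; the last joint's range is limited). The gripper opens to 85 mm and grips with 20 to 120 N. Pads are 22 mm wide; open, the fingers measure 114 mm over their backs; the gripper's body (76 mm by 85 mm) begins 54 mm behind the grasp point. The pads swing forward as they close: fully open they stand 13 mm farther back than shut.
Start: joints at [60.779, 23.554, -0.728, 91.456, 0.321, 64.991, -4.71], TCP at [267.219, -564.998, 231.297] pointing down, gripper open.
Joint ranges: [-169.25, 169.25], [-16.82, 113.86], [-84.01, 82.57], [7.8, 145.47], [-59.2, 239.2], [7.22, 106.19], [-163.78, 163.78]. Speed limits (degrees/s): [136.94, 136.94, 172.46, 172.46, 180, 180, 180].

## Interface

Orientations are given as a 3x3 rotation matrix whose columns are the frame's x, y, z axes.
In Python, from cell import move_ptp, move_linear, set_joints, command_gripper, wait, solve_ik, read_state, snapshot, camera_model, PlanningError, sign_off gives the robot as it stands. The module is installed in compiled form; this text tells all that it offers. Calls block until the motion is done:
- move_ptp(position, orientation): joint-space move of the TCP to a pose.
- move_linear(position, orientation=None, vel=150, max_force=None): straight line of the TCP; orientation=None keeps the orientation; vel is the mean speed in mm/s. With max_force (N) it stops when the force on the tool has changed by that much, and returns True; else False.
- set_joints(angles): joint-space move.
- command_gripper(opening, grip_force=None): opening from 0.0 (shut) to 1.0 (fully open); grip_force is the grip in N (None keeps the last); returns when the fingers have stopped.
- wait(seconds).
- solve_ik(position, orientation): joint angles nearest the present ones, or None.
- read_state(): the state.
- snapshot(name): name is "scene" or "top"; returns (picture, depth): 420x560x3 uint8, red, green, blue; 420x560 float32, mm along the optical axis (not along the pixel's ray), 0 where there is no reading.
- camera_model(name): a dict with "intrinsics" (3x3 intrinsics, pixels), "k1" (the pictures are not rectified: a ray, as slopes to the right and down, at radius r is drawn at 1 + k1 r^2 times it, then the intrinsics apply), "camera_from_world" (4x4, takes a point from world to camera coordinates). Camera axes: x right, y down, z forward; pixel columns grow to the right and rows downward; lengths in mm; the calibration is good to about 2 mm. A picture is of the moment at which its call begins. camera_model takes no time and is no camera call.
A pose or a line that the arm cannot do raises PlanningError and nothing moves.
- sign_off(): hands the job in; it is judged then, once.
The state is a dict: "clock": time; "joint_positions": joint angles; "dq": joint speeds; "effort": joint torques, N m; "ee_pos": TCP position; "orientation": TCP orientation; "wrist_force": force on the tool from outside, world axes, zero at the start; "torque": the same for the moment, N m; "width": opening from 0.0 (shut) to 1.0 (fully open); "grip_force": force on a finger pad.
Only numpy, scipy, OpenCV 4.12 (cv2) and the standard library are available. Lean on these libraries where they do the work, as an engineer would, in place of code of your own. Each camera call takes 0.05 s, during which the arm holds its last target. There are 200 camera calls.

## Working session

There is one attempt and no reset: what is moved stays moved. The work goes in short steps, each a Python script; the robot and the scene stay as the last script left them, time stands still between calls to the robot, and variables do not carry over. Pictures are saved under pics/ and viewed, at most 10 in all, crops included, and the job is handed in when it is done.

```bash
mkdir -p pics
cat > h.py <<'E'
import numpy as np, cv2
from cell import *
def snap(n,f):
    p,d=snapshot(n); cv2.imwrite(f'pics/{f}.png',cv2.cvtColor(p,cv2.COLOR_RGB2BGR)); np.save(f'pics/{f}.npy',d); return p,d
def ray(n,u,v):
    m=camera_model(n); K=np.array(m["intrinsics"]); k=m["k1"]
    return cv2.undistortPoints(np.array([[[u,v]]],float),K,np.array([k,0,0,0.]))[0,0]
def unproj(n,u,v,z=None,d=None):
    """world point on plane z, or at depth d"""
    x,y=ray(n,u,v); T=np.linalg.inv(np.array(camera_model(n)["camera_from_world"]))
    r=T[:3,:3]@[x,y,1]; o=T[:3,3]
    s=d if d is not None else (z-o[2])/r[2]
    return o+s*r
E
python3 - <<'E'
from h import *
for n in("scene","top"):
    snap(n,n+"0"); m=camera_model(n); print(m["k1"],np.linalg.inv(m["camera_from_world"]).round(2)[:3].tolist(),np.array(m["intrinsics"]).tolist())
s=read_state(); print(s["clock"],np.round(s["orientation"],3).tolist())
a,b=cv2.imread("pics/scene0.png"),cv2.imread("pics/top0.png")
E
```

```text
-0.001126453911357329 [[0.91, -0.29, 0.3, 340.34], [-0.41, -0.61, 0.68, -550.79], [-0.01, -0.74, -0.68, 711.98]] [[452.43690651444984, 0.0, 288.4265143011304], [0.0, 452.43690651444984, 213.5664920605214], [0.0, 0.0, 1.0]]
0.028538763451963527 [[0.01, -0.98, 0.19, 409.45], [-1.0, -0.01, 0.04, 10.89], [-0.03, -0.19, -0.98, 1112.74]] [[545.1924237812232, 0.0, 275.78525464109987], [0.0, 545.1924237812232, 202.68520057413858], [0.0, 0.0, 1.0]]
0.1 [[0.904, 0.428, -0.001], [0.428, -0.904, 0.001], [-0.0, -0.001, -1.0]]
```

View pics/scene0.png

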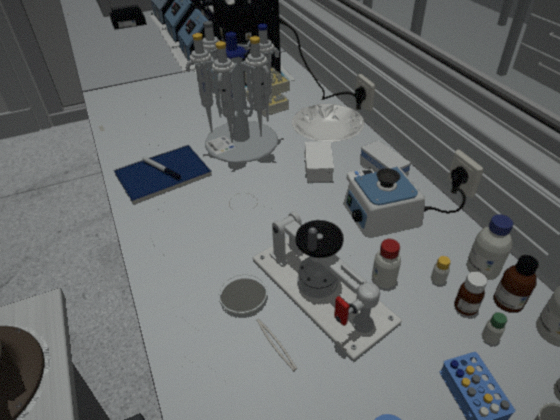

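View pics/top0.png

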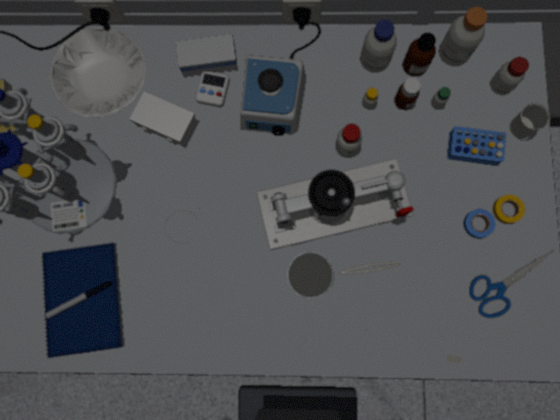

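Scene: stand at about (325,290), with the red tab (342,310), crank (312,238) and wheel (320,240). Top: stand (335,203), wheel (332,193), coupler (396,181), red tab (404,211). Next I'll enlarge both.

Run:
```python
import cv2
a=cv2.imread("pics/scene0.png")[205:355,240:410];b=cv2.imread("pics/top0.png")[150:260,250:420]
cv2.imwrite("pics/c1.png",cv2.convertScaleAbs(cv2.resize(a,None,fx=4,fy=4,interpolation=2),alpha=1.3));cv2.imwrite("pics/c2.png",cv2.convertScaleAbs(cv2.resize(b,None,fx=4.5,fy=4.5,interpolation=2),alpha=1.6))
```

```text
(no output)
```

View pics/c1.png

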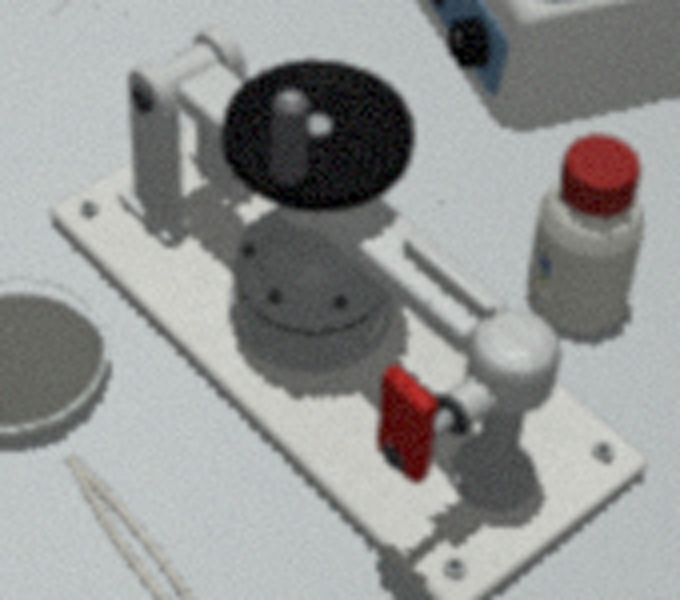

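View pics/c2.png

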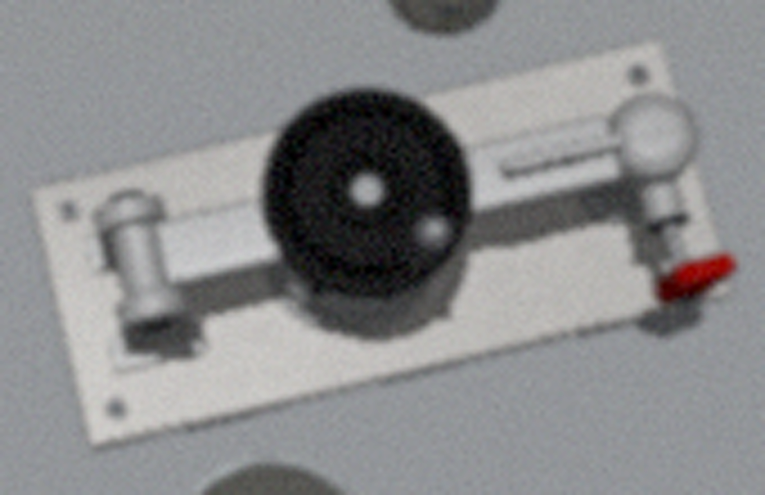

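The crops show: top view, plate corners (35,188), (658,42), (95,443), hub (366,190), crank top (432,230), tab top (697,278). Scene view, hub (320,124), crank top (291,98), tab top (411,383), post/coupler top (512,335).

Run:
```python
from h import *
t=lambda x,y,z:unproj("top",250+x/4.5,150+y/4.5,z)
s=lambda x,y,z:unproj("scene",240+x/4,205+y/4,z)
A,B,C=t(35,188,12),t(658,42,12),t(95,443,12)
print("corners",A,B,C,np.linalg.norm(A-B),np.linalg.norm(A-C))
# scene corners: left (52,212) , right(642,468)
D,E=s(52,212,12),s(642,468,12); print("scene corners",D,E)
yh=(A-B)/np.linalg.norm(A-B); print("y axis",yh, "yaw",np.degrees(np.arctan2(-yh[0],yh[1])))
print("hub",t(366,190,139),s(320,124,139)); print("crank",t(432,230,186),s(291,97,186)); print("tab",t(697,278,133),s(409,383,133))
c=(B+C)/2; xh=np.array([yh[1],-yh[0],0])
f=lambda x,y,z:(c+x*xh+y*yh).round(1)[:2]
print("centre",c,"pred wheel",f(0,10,0),"tab",f(-62,-115,0))
p=[(697,278)];
S=read_state()
```

```text
corners [642.04896996  88.26490318  12.        ] [ 711.97579991 -197.49178633   12.        ] [524.94934165  59.09283399  12.        ] 294.1881152423335 120.67863344831025
scene corners [524.18534157  56.86335814  12.        ] [ 710.22724586 -201.4460805    12.        ]
y axis [-0.23769427  0.97134002  0.        ] yaw 13.750494298233946
hub [615.01809054 -54.72166569 139.        ] [617.62412066 -55.16140192 139.        ]
crank [589.55404989 -76.63903251 186.        ] [591.24446304 -76.73988933 186.        ]
tab [ 580.78232109 -187.27434045  133.        ] [ 586.62981905 -191.07546182  133.        ]
centre [618.46257078 -69.19947617  12.        ] pred wheel [616.1 -59.5] tab [ 585.6 -195.6]
```

```bash
cat >> h.py <<'E'
yh=np.array([-.2377,.9713,0]); xh=np.array([.9713,.2377,0])
Ra=np.column_stack([yh,xh,[0,0,-1]]); Rb=np.column_stack([-yh,-xh,[0,0,-1]])
hub=np.array([616.5,-55.,0]); crank=np.array([590.6,-76.7,0])
def st():
    s=read_state(); print(round(s["clock"],2),np.round(s["ee_pos"],1),"F",np.round(s["wrist_force"],1),"w",round(s["width"],3),"g",round(s["grip_force"],1))
E
python3 - <<'E'
from h import *
for R in(Ra,Rb):
    for p in(crank+[0,0,148],[585,-190,100],[560,-140,260]): 
        q=solve_ik(p,R); print(None if q is None else np.round(q,1))
E
```

```text
[ 28.2  29.7 -35.   99.1  19.7  57.4  -0.3]
[ 31.8  32.8 -25.5  98.9  17.2  52.2  12.9]
[ 32.1  20.4 -29.9  94.6  10.8  67.9  13.4]
[   1.2   25.3    2.1  101.    -1.1   53.7 -162.5]
[   6.8   30.4    9.2  100.7   -6.1   49.3 -147.5]
[ 8.900e+00  1.760e+01  4.000e-01  9.620e+01 -1.000e-01  6.620e+01
 -1.569e+02]
```

Ra gives comfortable joints.

Run:
```python
from h import *
move_ptp(crank+[0,0,225],Ra); command_gripper(0.5,30); st()
print(move_linear(crank+[0,0,149],vel=120,max_force=8)); st()
p,d=snap("scene","s1"); cv2.imwrite("pics/s1c.png",cv2.resize(p[160:360,220:420,::-1],None,fx=3,fy=3,interpolation=2))
```

```text
2.69 [590.6 -76.7 225. ] F [0.7 0.3 0.3] w 0.497 g 0.0
False
3.48 [591.1 -76.5 149.6] F [-0.4 -0.1  0.5] w 0.497 g 0.0
```

View pics/s1c.png

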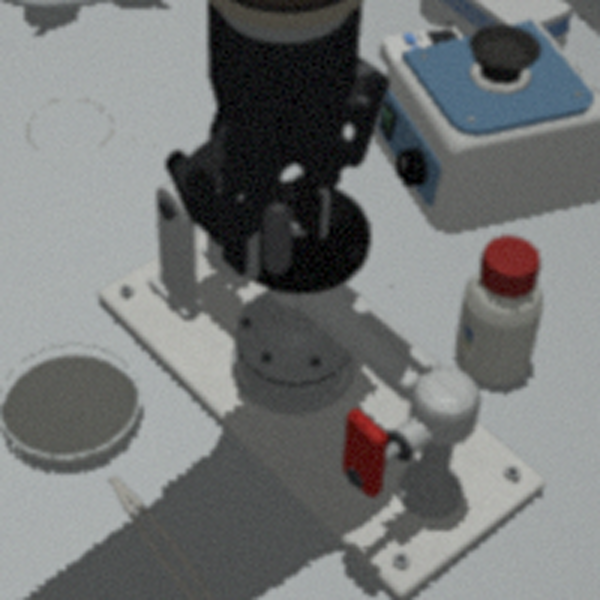

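The sleeve at (277,240) is between the fingers at (252,255) and (325,215). I'll close and check the forces.

Run:
```python
from h import *
command_gripper(0.0,30); wait(.2); st()
v=crank-hub; a0=np.arctan2(v[1],v[0]); r=34
e0=read_state()["ee_pos"]
for k in range(1,4):
    a=a0+np.radians(15*k); move_linear(hub+[r*np.cos(a),r*np.sin(a),149+4*15*k/360],vel=50,max_force=30); st()
```

```text
4.08 [590.7 -77.2 149.7] F [-3.2 -1.3  6.3] w 0.187 g 29.3
4.4 [597.9 -83.2 149.9] F [-0.  -1.6  6.3] w 0.18 g 29.4
4.72 [605.8 -86.7 150. ] F [ 0.9 -0.3  4.6] w 0.181 g 29.5
5.05 [614.4 -88.1 150.2] F [1.1 0.7 5.6] w 0.18 g 29.5
```

Run:
```python
from h import *
v=crank-hub; a0=np.arctan2(v[1],v[0]); r=34
for d in list(range(60,376,15))+[385]:
    a=a0+np.radians(d); h=move_linear(hub+[r*np.cos(a),r*np.sin(a),149+4*d/360],vel=60,max_force=25)
    if d%45==0 or h: print(d,h); st()
    if h: break
st(); e=np.array(read_state()["ee_pos"])-hub; print(np.degrees(np.arctan2(e[1],e[0])-a0))
snap("top","t2")
command_gripper(0.5); p=np.array(read_state()["ee_pos"]); move_linear(p+[0,0,75],vel=150); st()
R2=[585,-190.5,170]; move_ptp(R2,Ra); st()
p,d=snap("scene","s2"); cv2.imwrite("pics/s2c.png",cv2.resize(p[190:370,230:430,::-1],None,fx=3,fy=3,interpolation=2))
```

```text
90 False
5.95 [638.7 -79.2 150.5] F [-0.7  2.6  5.9] w 0.179 g 29.6
135 False
6.85 [649.7 -56.8 150.9] F [-3.9  1.4  7. ] w 0.18 g 29.9
180 False
7.75 [642.4 -32.8 151.6] F [-1.7 -0.2  7.1] w 0.181 g 29.6
225 False
8.65 [619.6 -20.1 152.1] F [-0.7  1.8  6.5] w 0.184 g 29.7
270 False
9.55 [594.1 -27.5 152.6] F [-3.8  3.7  9.7] w 0.18 g 30.0
315 False
10.45 [581.6 -52.  153. ] F [-6.4 -0.9 12.3] w 0.18 g 30.3
360 False
11.35 [591.  -77.7 153.6] F [ 0.2 -2.4  7.7] w 0.184 g 29.9
11.9 [603.  -85.8 153.9] F [ 1.1 -0.5  5.7] w 0.184 g 29.7
26.404359323189947
12.97 [601.3 -85.9 227.1] F [-0.5  0.1 -0.7] w 0.499 g 0.0
13.53 [ 583.8 -191.4  168.1] F [0.1 0.6 1.9] w 0.498 g 0.0
```

View pics/s2c.png

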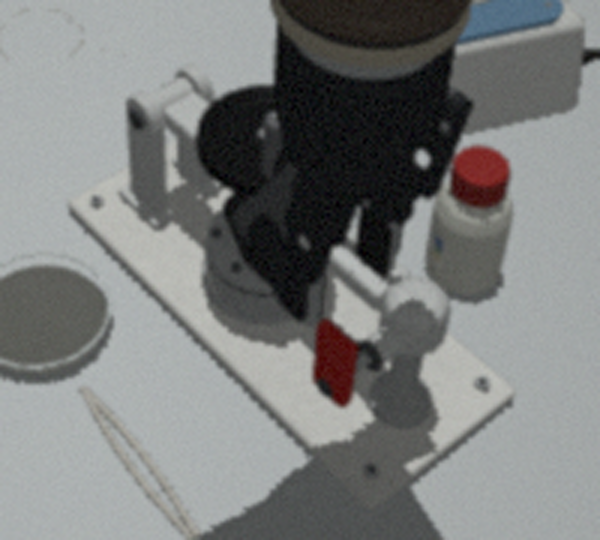

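The crank now stands at about (270,140) in the picture, the fingers are at about (300,305) and (375,260), and the tab top is at (335,330) directly below. Next: descend and grip.

Run:
```python
from h import *
command_gripper(0.42); 
print(move_linear([585,-190.5,101],Ra,vel=70,max_force=8)); st()
p,d=snap("scene","s3"); cv2.imwrite("pics/s3c.png",cv2.resize(p[230:350,270:430,::-1],None,fx=4,fy=4,interpolation=2))
```

```text
False
14.95 [ 585.4 -190.5  101.5] F [ 0.  -0.6 -0. ] w 0.422 g 0.0
```

View pics/s3c.png

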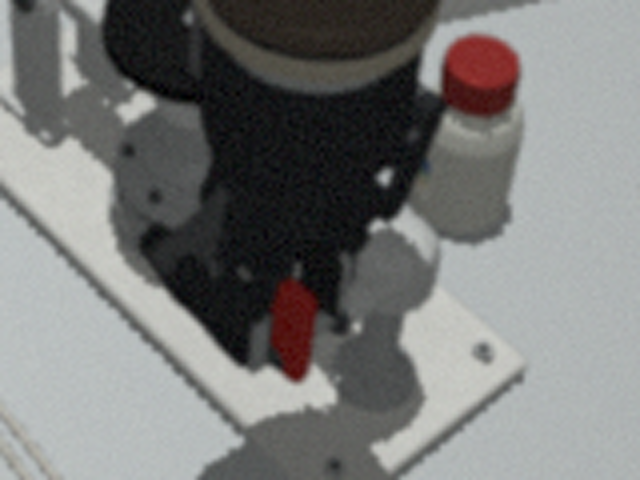

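The tab (293,330) is between the pads, so I'll grip it and pull.

Run:
```python
from h import *
command_gripper(0.0,60); wait(.2); st()
p=np.array(read_state()["ee_pos"]); print("x along", (p-[585,-190.5,101])@xh)
for k in(4,7,9):
    print(k,move_linear(p-k*xh,Ra,vel=30,max_force=25)); s=read_state(); st(); print("pull",np.array(s["wrist_force"])@xh, "disp",(np.array(s["ee_pos"])-p)@xh)
```

```text
15.55 [ 585.6 -190.4  101.4] F [2.7 0.6 2.3] w 0.106 g 59.7
x along 0.6303656181231109
4 False
15.82 [ 582.4 -191.2  101.5] F [ 5.3  1.7 -1.5] w 0.107 g 59.0
pull 5.567483630764808 disp -3.3074858343601377
7 False
16.07 [ 579.7 -191.8  101.5] F [ 6.2  0.9 -2. ] w 0.109 g 58.9
pull 6.254899491272772 disp -6.043050127416526
9 False
16.32 [ 578.  -192.3  101.5] F [ 6.9  0.8 -2.4] w 0.108 g 58.8
pull 6.92784612863895 disp -7.84979870711085
```

Run:
```python
from h import *
p=np.array(read_state()["ee_pos"])-1.8*xh; p[2]=101.4; h0=20.4
move_linear(p,Ra,vel=30,max_force=25); st()
for d in [1,2,3]+list(range(6,40,3)):
    t=np.radians(d); dy=220*(1-np.cos(t))+h0*np.sin(t); dz=220*np.sin(t)-h0*(1-np.cos(t))
    h=move_linear(p+dy*yh+[0,0,dz],Ra,vel=40,max_force=15)
    if d<4 or d%9==0 or h: print(d,h); st()
    if h: break
wait(.5); st()
p,_=snap("scene","s4"); cv2.imwrite("pics/s4c.png",cv2.resize(p[150:370,220:430,::-1],None,fx=2.7,fy=2.7,interpolation=2))
```

```text
16.57 [ 577.5 -192.4  101.5] F [ 7.3  0.9 -2.9] w 0.104 g 58.9
1 False
16.82 [ 577.2 -192.2  105.1] F [ 8.1  1.  -5.5] w 0.103 g 58.4
2 False
17.07 [ 577.1 -191.8  108.9] F [ 7.6  0.5 -5.8] w 0.108 g 58.3
3 False
17.32 [ 577.  -191.4  112.8] F [ 7.5 -0.1 -4.9] w 0.106 g 58.3
9 False
18.2 [ 575.9 -187.2  135.5] F [ 7.   0.5 -4.5] w 0.104 g 58.4
18 False
19.52 [ 573.4 -176.6  168.5] F [ 7.7 -0.9 -4.1] w 0.103 g 58.5
27 False
20.85 [ 569.6 -161.3  199.3] F [ 8.  -1.3 -2.2] w 0.106 g 58.4
36 False
22.18 [ 564.8 -141.4  227.3] F [ 8.1 -3.  -1.9] w 0.104 g 58.4
23.12 [ 562.9 -134.   235.6] F [ 7.8 -2.1 -1.9] w 0.11 g 58.4
```

View pics/s4c.png

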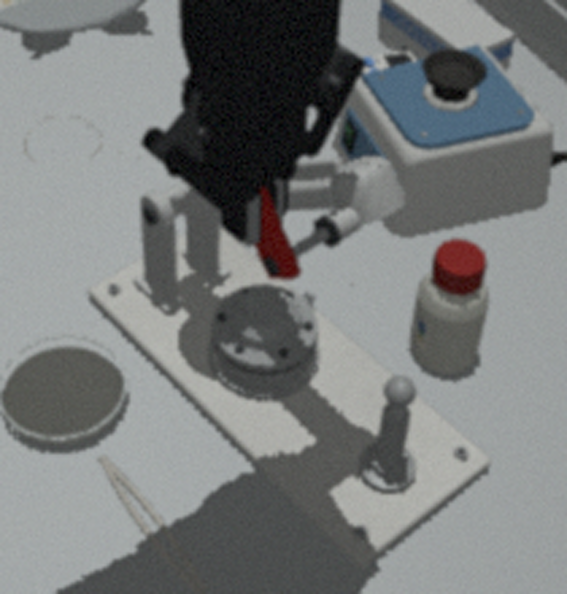

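The bridge is clear of its ball (398,388). The tab (278,235) is held and tilted, the coupler is at (375,190), and the cell (265,340), dish, forceps and bottle are where they were. The angle is about 39 degrees and steady.

Run:
```python
from h import *
wait(.5); st(); print(np.abs(read_state()["dq"]).max()); print(sign_off())
```

```text
23.67 [ 562.9 -134.   235.6] F [ 8.  -2.  -1.9] w 0.104 g 58.4
0.17007442751945606
the job is handed in; nothing more can be done
None
```

The job is handed in after 23.7 s: I turned the handwheel about 385° anticlockwise, then pulled the latch and lifted the bridge to about 39°, where the gripper is holding it still; the cell, dish, forceps and bottle look unmoved in the last picture.

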